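# Click the spice carousel round and put the jar away

### The arm

A 7-joint arm with a two-finger parallel gripper is mounted at the origin on a cart in front of the work surface, level with it; the furniture and walls round the work are solid. World frame = base frame: x ahead of the robot, y to its left, z up, the work surface at z = 0. Lengths are in m, angles in rad, forces in N, time in s.
With the tool pointing down it reaches from about 0.425 to 0.875 m from the base axis. Payload 4.7 kg.
Tool frame: the origin (TCP) lies where the fingers leave the gripper's body, on its centre line; the fingertips stand 70 mm ahead of it and the grasp point (between the pads) lies 51 mm ahead of it; z points along the fingers, y is the line along which they close (so a half turn about z gives the same grasp; the last joint's range is limited). The gripper opens to 87 mm and grips with 3 to 60 N. Pads are 19 mm wide; open, the fingers measure 117 mm over their backs; the gripper's body (75 mm by 190 mm) begins 51 mm behind the grasp point.
Start: joints at [-1.234, 0.321, -0.07, 1.45, 0.023, 1.371, -0.057], TCP at [0.206, 0.616, 0.292] pointing down, gripper open.
Joint ranges: [-2.86, 2.86], [-0.3, 2.09], [-1.38, 1.24], [0.06, 2.45], [-1.56, 4.7], [0.09, 2.05], [-2.69, 2.69]. Speed limits (rad/s): [2.57, 2.57, 3.14, 3.14, 3.14, 3.14, 3.14].

### API

Orientations are given as a rotation vector (axis times angle).
In Python, from bench import ctrl gives the robot as it stands.
- The arm moves only by the tool play_rows, never from a script. Its argument "increments" is a list that holds one entry, the list of rows, each a list of 7 numbers: the shift along the tool's x, y, z as a fraction of full scale, then the turn, a rotation vector about the tool's x, y, z as a fraction of full scale, then the gripper command: -1 is shut, 1 is fully open, values between are in proportion. A call has 1 to 8 rows; each row is the pose to reach, as a shift and turn from the pose commanded when the call began, along the tool's axes at that moment; what a row does not reach only later rows make up. Full scale, the value 1, is 0.1 m for a shift and 90 degrees for a turn. A row lasts 1/10 s, in which the tool goes at most 50 mm and 8.59 degrees, less where a joint would pass 70% of its speed; a pose out of reach is approached as far as the arm can. A call with a number of a shift or a turn outside -1 to 1 is refused whole. A call with a gripper value outside its range is refused whole. The fingers move at their own pace and stop on an object; "squeeze" is the grip in N (left out, the last holds). Time passes only in rows, so rows that repeat a pose let the fingers close. It gives the time, the measured TCP pose, the force, the opening and the grip force at its end, in the units of the state.
- ctrl.get_state(): the state, without advancing time (a new reading comes with each control period).
- ctrl.get_image(name): name is "scene" or "top"; returns the picture (400x640x3 uint8, red, green, blue); there is no depth.
- ctrl.get_calibration(name): a dict with "vertical_fov" (degrees; the focal length in pixels is half the picture's height over the tangent of half this angle, whatever the lens; pixels are square), "cx", "cy" (the principal point, pixels), "dist_coeffs" ([k1, k2, p1, p2, k3] as OpenCV has them; the pictures are not rectified), "R" (3x3) and "t" (3): a world point X has camera coordinates R X + t. Camera axes: x right, y down, z forward; pixel columns grow to the right and rows downward; lengths in m; the calibration is good to about 2 mm. A picture is of the moment at which its call begins. get_calibration takes no time and is no camera call.
- ctrl.close_job(): hands the job in; it is judged then, once.
The state is a dict: "time": time; "joint_positions": joint angles; "qd": joint speeds; "joint_torque": joint torques, N m; "position": TCP position; "tool_rot": TCP orientation; "ft_force": force on the tool from outside, world axes, zero at the start; "torque": the same for the moment, N m; "grip_width": opening from 0.0 (shut) to 1.0 (fully open); "grip_force": force on a finger pad.
Only numpy, scipy, OpenCV 4.12 (cv2) and the standard library are available. Lean on these libraries where they do the work, as an engineer would, in place of code of your own. Each camera call takes 0.05 s, during which the arm holds its last target. There are 200 camera calls.

### The job

Turn the spice carousel, counting its clicks, until the red place has clicked in at the yellow pointer, never letting it click past the pointer, and let go of it. Then stand the brown-capped spice jar upright in the middle of the red place without letting it drop, leaving the carousel at that click and the salt shaker, the tin and the cardboard box where they are.

Things in the scene. Friction and masses are not known exactly. Their poses are not given: they have to be found in the camera images.
- carousel (a joint): angle of the tray on its foot: 0 = red place at the yellow pointer; grows counter-clockwise seen from above. Spring click stops every 30 degrees (0.5236 rad), one at 0; left between two it snaps to the nearer. Starts at rest 2 to 5 clicks negative (-1.05 to -2.62), so turn it counter-clockwise. End stops at -2.95 and 1.2. A click takes about 0.1 Nm; grip the handle firmly (about 40 N)
- handle_grip (a point): centre of the black bar handle, on the turning axis, 147 mm above the worktop. Bar 66 mm long, 14 wide, 26 high (134 to 160 mm above the worktop), on a steel post of 18 mm diameter. Turns with the tray: x axis along the bar, -x axis points to the red place. Pinch across the 14 mm from above
- red_place (a point): centre of the red disc (52 mm across) on the tray's top, 32 mm above the worktop, 90 mm from the axis; turns with the tray. The tray is a pale wooden disc, 236 mm across, with six places 60 degrees apart: red, an empty grey one on each side, and opposite three green-capped jars fixed to the tray (46 mm across, tops 138 mm above the worktop)
- stop_mark (a point): fixed point where the centre of the red place must come: 90 mm from the turning axis towards the pointer, 32 mm above the worktop. Its -x axis points outwards to the pointer. Setting the jar down here, fingers that close along this y axis keep clear of the bar handle
- pointer (a point): top of the tongue of the yellow pointer on the rim of the carousel's dark fixed foot (242 mm across), 135 mm from the turning axis, 30 mm above the worktop; the pointer lies flat from there out to 165 mm, 24 mm wide
- jar_center (a point): centre of the loose glass spice jar with the dark brown cap: upright round jar 41 mm in diameter, 105 mm high; this point is on its axis, 52.5 mm above its base; z axis upwards; 110 g nominal. It stands on the worktop
- foot: the whole carousel; origin at the centre of its dark round foot (242 mm across, fixed to the worktop), on the turning axis at worktop level; its -x axis points to the yellow pointer
- jar: the same loose brown-capped jar; origin at the centre of its base
- salt_center (a point): loose glass salt shaker with a grey cap, 44 mm across, 90 mm high; its centre, 45 mm up. Leave it alone
- tin_center (a point): loose food tin, 57 mm across, 72 mm high; its centre, 36 mm up. Leave it alone
- box_center (a point): loose brown cardboard packet, 31 x 100 x 123 mm, upright; its centre, 60 mm up. Leave it alone

How it is judged:
By the outcome, as a careful person would: the job done as asked, in the order asked, and still so for the second after the job is handed in, with the robot touching nothing.
It also fails if it takes over 72 s, if anything falls off the work surface, if the arm or the gripper's body presses on something with over 40 N, if the wrist force passes 120 N, or if a joint passes its speed limit or range.

## Working session

There is one attempt and no reset: what is moved stays moved. The work goes in short steps, Python scripts to look and compute and a tool call to move; the robot and the scene stay as the last step left them, time stands still between calls to the robot, and variables do not carry over. Pictures are saved under pics/ and viewed, at most 10 in all, crops included, and the job is handed in when it is done.

Besides the shell and the picture viewer there is one more tool, called after "Emit:" by a JSON object that holds its "name" and its "arguments", one argument or row to a line. play_rows: Moves the arm, as the interface text tells. Shift numbers are shares of 0.1 m and turn numbers shares of 90 degrees, none past 1 either way. Its arguments: {"type":"object","properties":{"increments":{"type":"array"},"squeeze":{"type":"number"}},"required":["increments"]}

```bash
mkdir -p pics; cat > h.py <<'E'
import numpy as np, cv2
from scipy.spatial.transform import Rotation as R
from bench import ctrl
def cal(n):
    c=ctrl.get_calibration(n); f=200/np.tan(np.radians(c["vertical_fov"])/2)
    return np.array([[f,0,c["cx"]],[0,f,c["cy"]],[0,0,1]]),np.array(c["dist_coeffs"],float),np.array(c["R"]),np.array(c["t"])
def snap(n,f):
    cv2.imwrite("pics/"+f,cv2.cvtColor(ctrl.get_image(n),cv2.COLOR_RGB2BGR))
def world(n,uv,z):
    K,d,Rm,t=cal(n)
    p=cv2.undistortPoints(np.array(uv,float).reshape(-1,1,2),K,d).reshape(-1,2)
    r=np.c_[p,np.ones(len(p))]@Rm; c=-Rm.T@t
    return c+r*((np.broadcast_to(z,len(p))-c[2])/r[:,2])[:,None]
def pix(n,X):
    K,d,Rm,t=cal(n)
    return cv2.projectPoints(np.array(X,float).reshape(-1,3),cv2.Rodrigues(Rm)[0],t,K,d)[0].reshape(-1,2)
E
python3 - <<'E'
from h import *
snap("top","t0.png");snap("scene","s0.png")
s=ctrl.get_state();print({k:np.round(v,3) for k,v in s.items()})
print(R.from_rotvec(s["tool_rot"]).as_matrix().round(3))
for n in("top","scene"):
    K,d,Rm,t=cal(n);print(n,(-Rm.T@t).round(3),K[0,0],d)
E
```

```text
{'time': np.float64(0.1), 'joint_positions': array([-1.234,  0.322, -0.07 ,  1.452,  0.023,  1.371, -0.057]), 'qd': array([ 0.001, -0.002, -0.001, -0.002, -0.001, -0.001,  0.001]), 'joint_torque': array([-0.0000e+00, -4.9257e+01, -4.0600e-01, -3.1340e+01, -6.4000e-02,
        3.9000e-02,  0.0000e+00]), 'position': array([0.206, 0.616, 0.291]), 'tool_rot': array([-5.050e-01, -3.101e+00,  3.000e-03]), 'ft_force': array([-0.359,  0.013,  0.319]), 'torque': array([-0.016, -0.003,  0.069]), 'grip_force': np.float64(0.0), 'grip_width': np.float64(0.998)}
[[-0.948  0.317 -0.   ]
 [ 0.317  0.948 -0.002]
 [-0.    -0.002 -1.   ]]
top [ 0.21  -0.085  1.637] 462.37729392649135 [0.01331029 0.         0.         0.         0.        ]
scene [-0.348  0.348  1.175] 510.3474164107522 [-0.01084361  0.          0.          0.          0.        ]
```

View pics/t0.png

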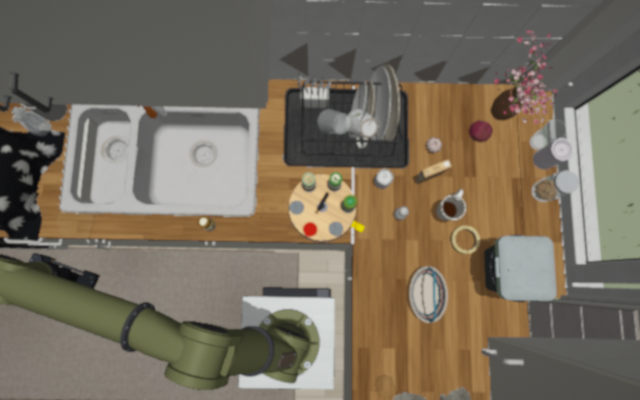

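View pics/s0.png

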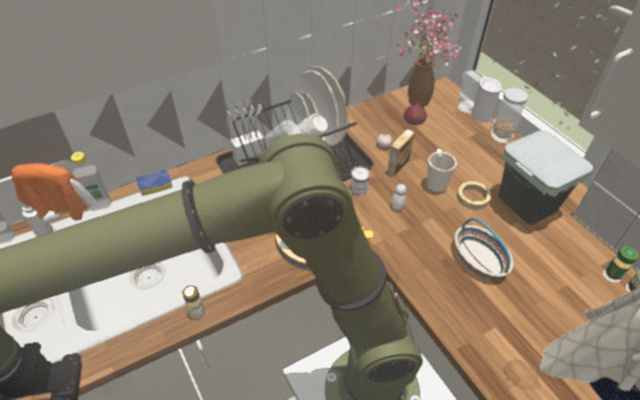

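The top view shows the carousel at about (322,207), with the red place at (310,229), the yellow pointer at (358,227) and the brown jar at about (206,223) in front of the sink. The salt, tin and box are to the right of the carousel. I'll enlarge those areas.

```bash
python3 - <<'E'
from h import *
im=cv2.imread("pics/t0.png")
a=cv2.resize(im[165:250,280:375],None,fx=8,fy=7,interpolation=3)[:, :]
cv2.imwrite("pics/c1.png",cv2.resize(im[170:245,275:375],None,fx=8,fy=8,interpolation=cv2.INTER_CUBIC))
b=cv2.resize(im[205:240,185:225],None,fx=12,fy=12,interpolation=cv2.INTER_CUBIC)
s=cv2.imread("pics/s0.png")
c=cv2.resize(s[280:325,170:215],None,fx=8,fy=8,interpolation=cv2.INTER_CUBIC)
o=np.zeros((420,480+360,3),np.uint8);o[:,:480]=b;o[:360,480:]=c
cv2.imwrite("pics/c2.png",o[:, :800])
print(world("top",[[320,200],[321,200],[320,201],[322,207],[310,229],[358,227],[204,220],[209,226]],[0,0,0,.1,.032,.03,.105,0]).round(3))
print(world("scene",[[191,290],[197,316]],[.105,0]).round(3))
E
```

```text
[[ 0.492 -0.104  0.   ]
 [ 0.493 -0.108  0.   ]
 [ 0.489 -0.104  0.   ]
 [ 0.451 -0.11   0.1  ]
 [ 0.384 -0.071  0.032]
 [ 0.394 -0.238  0.03 ]
 [ 0.399  0.282  0.105]
 [ 0.391  0.288  0.   ]]
[[0.394 0.279 0.105]
 [0.384 0.286 0.   ]]
```

View pics/c1.png

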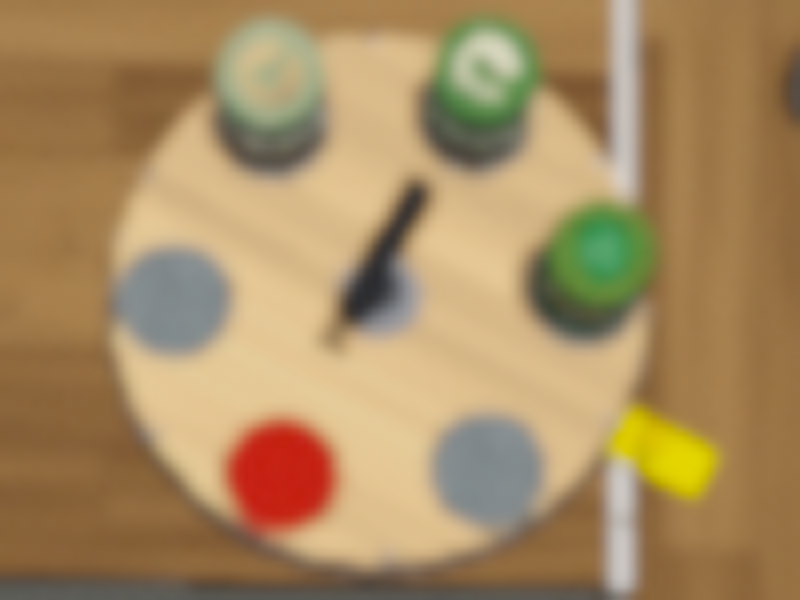

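View pics/c2.png

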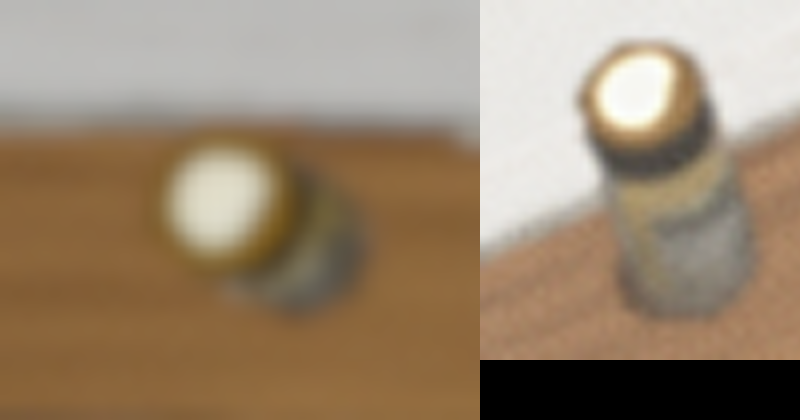

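The carousel crop puts the tray centre at about (380,302), red at (281,475), the greys at (173,299) and (488,470), and the pointer around (665,452). Red is roughly 90° (3 clicks) short. In the second crop the jar cap centre is at (228,205) in the top view and (645,108) in the scene view.

```bash
python3 - <<'E'
from h import *
g=lambda P,s,o:(np.array(P,float)+.5)/s+np.array(o)-.5
c1=g([[380,302],[281,475],[173,299],[488,470]],8,(275,170))
W=world("top",c1,.032)[:,:2];print("ctr,red,gl,gr",W.round(4))
# red = c + u, gl = c+rot(-60)u, gr=c+rot(60)u  -> c = gl+gr-red
c=W[2]+W[3]-W[1];print("c from places",c, np.linalg.norm(W[1:]-c,axis=1), np.degrees([np.arctan2(*(w-c)[::-1]) for w in W[1:]]))
# least squares with r=.09
from scipy.optimize import least_squares
f=lambda q:np.concatenate([q[:2]+.09*np.array([np.cos(q[2]+a),np.sin(q[2]+a)])-w for a,w in zip((0,-np.pi/3,np.pi/3),W[1:])]).ravel()
q=least_squares(f,[*c,np.radians(150)]);print("fit",q.x,np.degrees(q.x[2]),q.fun.round(4))
# pointer via yellow mask
im=cv2.imread("pics/t0.png")[:,:,::-1].astype(int)
m=(im[...,0]>170)&(im[...,1]>150)&(im[...,2]<70);m[:, :345]=0;m[:, 375:]=0;m[:170]=0;m[250:]=0
v,u=np.nonzero(m);p=world("top",[[u.mean(),v.mean()]],.02)[0,:2];d=p-q.x[:2]
print("pointer",p,np.linalg.norm(d),np.degrees(np.arctan2(d[1],d[0])))
# handle tips
hp=world("top",g([[345,310],[418,185]],8,(275,170)),.16)[:,:2];print("handle",hp,hp.mean(0))
print("jar",world("top",g([[228,205]],12,(185,205)),.105),world("scene",g([[165,108]],8,(170,280)),.105))
# refine jar by overlay check: projected top & base rims
X=world("top",g([[228,205]],12,(185,205)),.105)[0]
print(pix("scene",[[X[0],X[1],.105],[X[0],X[1],0]]),pix("top",[[X[0],X[1],0]]))
E
```

```text
ctr,red,gl,gr [[ 0.461  -0.1114]
 [ 0.3839 -0.0696]
 [ 0.4605 -0.0205]
 [ 0.3879 -0.1597]]
c from places [ 0.4644551  -0.11064425] [0.09044158 0.0902553  0.09098271] [ 152.99145848   92.52656297 -147.34234607]
fit [ 0.4639633  -0.11095624  2.66184953] 152.51274351763627 [ 0.0002  0.0002 -0.0005 -0.0006  0.0002  0.0004]
pointer [ 0.39818821 -0.23885111] 0.14381746506005655 -117.216319739472
handle [[ 0.43742095 -0.09516515]
 [ 0.48942399 -0.12386524]] [ 0.46342247 -0.10951519]
jar [[0.39343529 0.28282964 0.105     ]] [[0.38634292 0.28372192 0.105     ]]
[[189.53209985 290.74355246]
 [196.84069168 312.59338498]] [[210.44959639 225.28645557]]
```

```bash
cat >> h.py <<'E'
def chain(wps,p=None,yb=None):
    """wps: (x,y,z,ybearing deg) of TCP; prints the last row of each call, assuming tool down"""
    s=ctrl.get_state()
    M=R.from_rotvec(s["tool_rot"]).as_matrix()
    p=np.array(s["position"] if p is None else p); yb=np.degrees(np.arctan2(M[1,1],M[0,1])) if yb is None else yb
    print("from",p.round(4),round(yb,2),"tilt",M[:2,2].round(4))
    for *q,b in wps:
        a=np.radians(yb); ey=np.array([np.cos(a),np.sin(a),0]); ez=np.array([0,0,-1.]); ex=np.cross(ey,ez)
        d=np.array(q)-p; sh=np.array([d@ex,d@ey,d@ez])/.1; t=-(b-yb)/90
        sh=sh.round(3); t=round(t,3); print(sh,t,"len",np.linalg.norm(d).round(3))
        p=p+.1*(sh[0]*ex+sh[1]*ey+sh[2]*ez); yb=yb-90*t
    print("end",p.round(4),yb)
E
python3 - <<'E'
from h import *
P=[(.27,.52),(.33,.42),(.38,.31),(.42,.2),(.45,.09),(.462,-.01),(.464,-.111)]
chain([(*q,.29,71.5-27*(i+1)) for i,q in enumerate(P)])
E
```

```text
from [0.2061 0.6161 0.2913] 71.51 tilt [-0.0004 -0.0016]
[-0.911 -0.709  0.013] 0.3 len 0.115
[-1.133 -0.273 -0.   ] 0.3 len 0.117
[-1.2    0.146 -0.   ] 0.3 len 0.121
[-1.019  0.576 -0.   ] 0.3 len 0.117
[-0.706  0.895 -0.   ] 0.3 len 0.114
[-0.339  0.948 -0.   ] 0.3 len 0.101
[ 0.029  1.01  -0.   ] 0.3 len 0.101
end [ 0.464 -0.111  0.29 ] -117.49176503771831
```

```bash
python3 - <<'E'
from h import *
P=[(.25,.53),(.31,.455),(.36,.37),(.39,.28),(.42,.19),(.445,.09),(.46,-.01),(.464,-.111)]
B=[71.5-27*k for k in (1,2,3,4,5,6,7,7)]
chain([(*q,.29,b) for q,b in zip(P,B)])
E
```

```text
from [0.2061 0.6161 0.2913] 71.51 tilt [-0.0004 -0.0016]
[-0.689 -0.677  0.013] 0.3 len 0.097
[-0.956 -0.098 -0.   ] 0.3 len 0.096
[-0.961  0.221 -0.   ] 0.3 len 0.099
[-0.838  0.444 -0.   ] 0.3 len 0.095
[-0.545  0.777 -0.   ] 0.3 len 0.095
[-0.223  1.006 -0.   ] 0.3 len 0.103
[ 0.159  0.999 -0.   ] 0.3 len 0.101
[ 0.501  0.877 -0.   ] 0.0 len 0.101
end [ 0.464 -0.111  0.29 ] -117.49176503771831
```

Emit:
{"name": "play_rows", "arguments": {
  "increments": [
    [[-0.35, -0.34, 0, 0, 0, 0.15, 0.2], [-0.69, -0.68, 0, 0, 0, 0.3, 0.2], [-0.69, -0.68, 0, 0, 0, 0.3, 0.2], [-0.69, -0.68, 0, 0, 0, 0.3, 0.2]]
  ]
}}

```text
time: 0.5
position: [0.2511, 0.5288, 0.2922]
tool_rot: [1.221, 2.895, -0.0]
ft_force: [-0.7, 1.1, -0.0]
grip_width: 0.723
grip_force: 0.0
```

Emit:
{"name": "play_rows", "arguments": {
  "increments": [
    [[-0.48, -0.05, 0, 0, 0, 0.15, 0.2], [-0.96, -0.1, 0, 0, 0, 0.3, 0.2], [-0.96, -0.1, 0, 0, 0, 0.3, 0.2], [-0.96, -0.1, 0, 0, 0, 0.3, 0.2]]
  ]
}}

```text
time: 0.9
position: [0.3104, 0.4547, 0.2923]
tool_rot: [-1.857, -2.533, -0.001]
ft_force: [-0.0, 0.2, -1.0]
grip_width: 0.603
grip_force: 0.0
```

Emit:
{"name": "play_rows", "arguments": {
  "increments": [
    [[-0.48, 0.11, 0, 0, 0, 0.15, 0.2], [-0.96, 0.22, 0, 0, 0, 0.3, 0.2], [-0.96, 0.22, 0, 0, 0, 0.3, 0.2], [-0.96, 0.22, 0, 0, 0, 0.3, 0.2]]
  ]
}}

```text
time: 1.3
position: [0.3595, 0.3707, 0.2923]
tool_rot: [-2.393, -2.034, -0.0]
ft_force: [-0.3, 0.5, -0.7]
grip_width: 0.602
grip_force: 0.0
```

```bash
python3 - <<'E'
from h import *
print(np.round(ctrl.get_state()["joint_positions"],3))
P=[(.39,.28),(.42,.19),(.445,.09),(.46,-.01),(.464,-.111)]
B=[71.5-27*k for k in (4,5,6,7,7)]
chain([(*q,.29,b) for q,b in zip(P,B)])
E
```

```text
[-1.036  0.033  0.189  1.786 -0.007  1.323 -1.007]
from [0.3595 0.3707 0.2923] -9.28 tilt [-0.0004  0.001 ]
[-0.846  0.447  0.023] 0.302 len 0.096
[-0.545  0.776  0.   ] 0.3 len 0.095
[-0.223  1.007  0.   ] 0.3 len 0.103
[0.158 0.998 0.   ] 0.3 len 0.101
[0.501 0.878 0.   ] 0.0 len 0.101
end [ 0.464 -0.111  0.29 ] -117.46104964465337
```

Emit:
{"name": "play_rows", "arguments": {
  "increments": [
    [[-0.42, 0.22, 0, 0, 0, 0.15, 0.1], [-0.84, 0.45, 0, 0, 0, 0.3, 0.1], [-0.84, 0.45, 0, 0, 0, 0.3, 0.1], [-0.84, 0.45, 0, 0, 0, 0.3, 0.1]]
  ]
}}

```text
time: 1.7
position: [0.3898, 0.2811, 0.2924]
tool_rot: [-2.8, -1.422, -0.001]
ft_force: [0.2, 1.1, -0.1]
grip_width: 0.553
grip_force: 0.0
```

Emit:
{"name": "play_rows", "arguments": {
  "increments": [
    [[-0.27, 0.39, 0, 0, 0, 0.15, 0.1], [-0.54, 0.78, 0, 0, 0, 0.3, 0.1], [-0.54, 0.78, 0, 0, 0, 0.3, 0.1], [-0.54, 0.78, 0, 0, 0, 0.3, 0.1]]
  ]
}}

```text
time: 2.1
position: [0.4208, 0.1916, 0.2924]
tool_rot: [-3.055, -0.731, -0.0]
ft_force: [-0.6, 1.5, 0.2]
grip_width: 0.553
grip_force: 0.0
```

Emit:
{"name": "play_rows", "arguments": {
  "increments": [
    [[-0.11, 0.5, 0, 0, 0, 0.15, 0.1], [-0.22, 1, 0, 0, 0, 0.3, 0.1], [-0.22, 1, 0, 0, 0, 0.3, 0.1], [-0.22, 1, 0, 0, 0, 0.3, 0.1]]
  ]
}}

```text
time: 2.5
position: [0.4462, 0.0921, 0.2924]
tool_rot: [-3.141, 0.003, -0.0]
ft_force: [-0.1, -0.1, 0.0]
grip_width: 0.55
grip_force: 0.0
```

Emit:
{"name": "play_rows", "arguments": {
  "increments": [
    [[0.08, 0.5, 0, 0, 0, 0.15, 0.1], [0.16, 1, 0, 0, 0, 0.3, 0.1], [0.16, 1, 0, 0, 0, 0.3, 0.1], [0.16, 1, 0, 0, 0, 0.3, 0.1]]
  ]
}}

```text
time: 2.9
position: [0.4616, -0.0077, 0.2923]
tool_rot: [-3.054, 0.735, 0.0]
ft_force: [-0.1, 0.7, 1.2]
grip_width: 0.551
grip_force: 0.0
```

Emit:
{"name": "play_rows", "arguments": {
  "increments": [
    [[0.25, 0.44, 0, 0, 0, 0, 0], [0.5, 0.88, 0, 0, 0, 0, 0], [0.5, 0.88, 0, 0, 0, 0, 0], [0.5, 0.88, 0, 0, 0, 0, 0]]
  ]
}}

```text
time: 3.3
position: [0.4657, -0.1087, 0.2921]
tool_rot: [-3.054, 0.734, 0.001]
ft_force: [0.8, 1.4, 0.3]
grip_width: 0.503
grip_force: 0.0
```

```bash
python3 - <<'E'
from h import *
print(np.round(ctrl.get_state()["joint_positions"],3))
chain([(.464,-.1105,.256,-117.5),(.464,-.1105,.206,-117.5)])
E
```

```text
[-0.515 -0.084  0.661  1.881  0.052  1.327 -1.91 ]
from [ 0.4657 -0.1087  0.2921] -117.01 tilt [-0.0002  0.0008]
[-0.007  0.023  0.361] 0.005 len 0.036
[0.  0.  0.5] 0.0 len 0.05
end [ 0.464  -0.1104  0.206 ] -117.4613230071665
```

Emit:
{"name": "play_rows", "arguments": {
  "increments": [
    [[0, 0.02, 0.36, 0, 0, 0.005, 0], [0, 0.02, 0.6, 0, 0, 0.005, 0], [0, 0.02, 0.8, 0, 0, 0.005, 0], [0, 0.02, 0.86, 0, 0, 0.005, 0], [0, 0.02, 0.86, 0, 0, 0.005, 0]]
  ]
}}

```text
time: 3.8
position: [0.4641, -0.1102, 0.2055]
tool_rot: [3.051, -0.748, -0.003]
ft_force: [0.3, 0.2, 1.0]
grip_width: 0.502
grip_force: 0.0
```

Emit:
{"name": "play_rows", "arguments": {
  "increments": [
    [[0, 0, 0, 0, 0, 0, -1], [0, 0, 0, 0, 0, 0, -1], [0, 0, 0, 0, 0, 0, -1], [0, 0, 0, 0, 0, 0, -1], [0, 0, 0, 0, 0, 0, -1], [0, 0, 0, 0, 0, 0, -1]]
  ],
  "squeeze": 40
}}

```text
time: 4.4
position: [0.4652, -0.1113, 0.2068]
tool_rot: [-3.047, 0.756, -0.004]
ft_force: [3.1, 2.8, 0.0]
grip_width: 0.158
grip_force: 40.0
```

```bash
python3 - <<'E'
from h import *
s=ctrl.get_state();print({k:np.round(s[k],3) for k in("position","ft_force","torque","grip_width","grip_force")})
chain([])
E
```

```text
{'position': array([ 0.465, -0.111,  0.207]), 'ft_force': array([3.085, 2.826, 0.041]), 'torque': array([ 0.799, -0.415, -0.113]), 'grip_width': np.float64(0.158), 'grip_force': np.float64(39.993)}
from [ 0.4652 -0.1113  0.2068] -117.87 tilt [0.0028 0.002 ]
end [ 0.4652 -0.1113  0.2068] -117.87068805121693
```

Emit:
{"name": "play_rows", "arguments": {
  "increments": [
    [[0, 0, 0, 0, 0, -0.05, -1], [0, 0, 0, 0, 0, -0.1, -1], [0, 0, 0, 0, 0, -0.15, -1], [0, 0, 0, 0, 0, -0.2, -1], [0, 0, 0, 0, 0, -0.25, -1], [0, 0, 0, 0, 0, -0.3, -1], [0, 0, 0, 0, 0, -0.333, -1], [0, 0, 0, 0, 0, -0.333, -1]]
  ]
}}

```text
time: 5.2
position: [0.4654, -0.1105, 0.2068]
tool_rot: [-3.138, -0.06, -0.005]
ft_force: [3.9, 6.5, -1.5]
grip_width: 0.16
grip_force: 40.0
```

```bash
python3 - <<'E'
from h import *
s=ctrl.get_state();print({k:np.round(s[k],3) for k in("joint_positions","ft_force","torque","grip_width","grip_force")})
chain([])
E
```

```text
{'joint_positions': array([-5.010e-01, -1.000e-03,  6.880e-01,  1.996e+00, -3.000e-03,
        1.144e+00, -1.344e+00]), 'ft_force': array([ 3.851,  6.53 , -1.455]), 'torque': array([ 1.157, -0.505, -0.13 ]), 'grip_width': np.float64(0.16), 'grip_force': np.float64(40.012)}
from [ 0.4654 -0.1105  0.2068] -87.8 tilt [0.003 0.003]
end [ 0.4654 -0.1105  0.2068] -87.80112680758029
```

One click: the tool went from -117.9° to -87.8°. Now the second and third.

Emit:
{"name": "play_rows", "arguments": {
  "increments": [
    [[0, 0, 0, 0, 0, -0.05, -1], [0, 0, 0, 0, 0, -0.1, -1], [0, 0, 0, 0, 0, -0.15, -1], [0, 0, 0, 0, 0, -0.2, -1], [0, 0, 0, 0, 0, -0.25, -1], [0, 0, 0, 0, 0, -0.3, -1], [0, 0, 0, 0, 0, -0.333, -1], [0, 0, 0, 0, 0, -0.333, -1]]
  ]
}}

```text
time: 6.0
position: [0.4652, -0.1096, 0.2068]
tool_rot: [-3.015, -0.87, -0.005]
ft_force: [3.2, 8.2, 1.5]
grip_width: 0.157
grip_force: 40.0
```

Emit:
{"name": "play_rows", "arguments": {
  "increments": [
    [[0, 0, 0, 0, 0, -0.05, -1], [0, 0, 0, 0, 0, -0.1, -1], [0, 0, 0, 0, 0, -0.15, -1], [0, 0, 0, 0, 0, -0.2, -1], [0, 0, 0, 0, 0, -0.25, -1], [0, 0, 0, 0, 0, -0.3, -1], [0, 0, 0, 0, 0, -0.333, -1], [0, 0, 0, 0, 0, -0.333, -1]]
  ]
}}

```text
time: 6.8
position: [0.4646, -0.1091, 0.2068]
tool_rot: [-2.686, -1.62, -0.005]
ft_force: [-0.7, 9.7, 4.5]
grip_width: 0.156
grip_force: 40.0
```

```bash
python3 - <<'E'
from h import *
s=ctrl.get_state();print({k:np.round(s[k],3) for k in("joint_positions","ft_force","torque","grip_width","grip_force")})
chain([]); snap("top","t1.png")
im=cv2.imread("pics/t1.png");cv2.imwrite("pics/c3.png",cv2.resize(im[170:245,275:375],None,fx=8,fy=8,interpolation=cv2.INTER_CUBIC))
E
```

```text
{'joint_positions': array([-5.020e-01, -1.000e-03,  6.870e-01,  1.997e+00, -5.000e-03,
        1.147e+00, -2.980e-01]), 'ft_force': array([-0.655,  9.669,  4.537]), 'torque': array([ 1.837,  0.161, -0.117]), 'grip_width': np.float64(0.156), 'grip_force': np.float64(40.009)}
from [ 0.4646 -0.1091  0.2068] -27.82 tilt [0.0004 0.0055]
end [ 0.4646 -0.1091  0.2068] -27.816550751093818
```

View pics/c3.png

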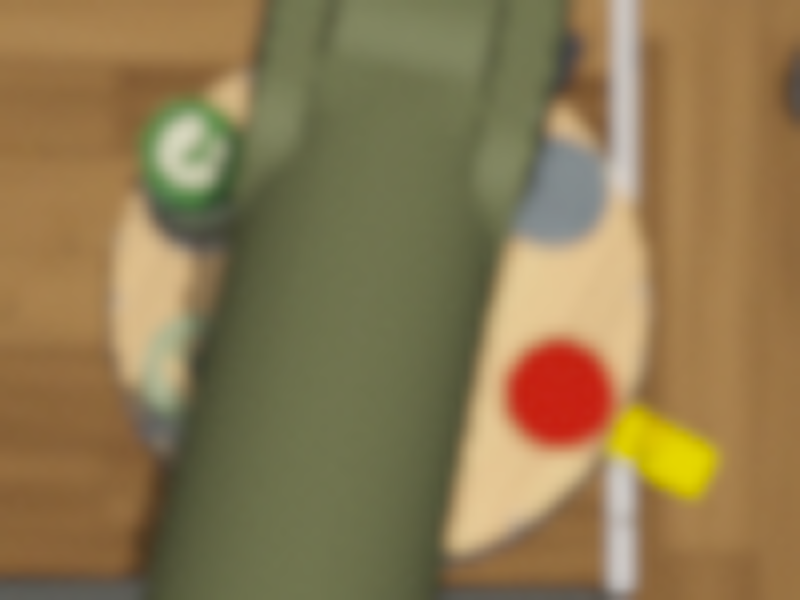

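The red place is at (559,393), in line with the pointer after three clicks. Release and rise.

Emit:
{"name": "play_rows", "arguments": {
  "increments": [
    [[0, 0, 0, 0, 0, 0, 0], [0, 0, 0, 0, 0, 0, 0], [0, 0, 0, 0, 0, 0, 0], [0, 0, 0, 0, 0, 0, 0], [0, 0, -0.3, 0, 0, 0, 0], [0, 0, -0.6, 0, 0, 0, 0], [0, 0, -0.9, 0, 0, 0, 0], [0, 0, -0.9, 0, 0, 0, 0]]
  ]
}}

```text
time: 7.65
position: [0.466, -0.1137, 0.3002]
tool_rot: [2.691, 1.614, 0.01]
ft_force: [-0.0, -0.1, -1.2]
grip_width: 0.501
grip_force: 0.0
```

```bash
python3 - <<'E'
from h import *
print(np.round(ctrl.get_state()["joint_positions"],3))
chain([(.464,-.04,.29,-27.5),(.455,.04,.29,-27.5),(.44,.12,.29,-27.5),(.415,.2,.29,-27.5),(.391,.283,.29,-27.5)])
E
```

```text
[-0.516 -0.092  0.667  1.871  0.057  1.336 -0.353]
from [ 0.466  -0.1137  0.3002] -28.08 tilt [0.0073 0.0001]
[ 0.64  -0.365  0.102] -0.006 len 0.074
[ 0.668 -0.449 -0.   ] -0.0 len 0.081
[ 0.64  -0.503 -0.   ] -0.0 len 0.081
[ 0.594 -0.592 -0.   ] -0.0 len 0.084
[ 0.625 -0.596 -0.   ] -0.0 len 0.086
end [0.391 0.283 0.29 ] -27.535416821644777
```

Emit:
{"name": "play_rows", "arguments": {
  "increments": [
    [[0.32, -0.18, 0.05, 0, 0, 0, 1], [0.64, -0.36, 0.1, 0, 0, -0.006, 1], [0.64, -0.36, 0.1, 0, 0, -0.006, 1]]
  ]
}}

```text
time: 7.95
position: [0.4616, -0.0344, 0.2847]
tool_rot: [-2.677, -1.639, 0.002]
ft_force: [-1.0, 0.1, -0.6]
grip_width: 0.689
grip_force: 0.0
```

Emit:
{"name": "play_rows", "arguments": {
  "increments": [
    [[0.33, -0.22, 0, 0, 0, 0, 1], [0.67, -0.45, 0, 0, 0, 0, 1], [0.67, -0.45, 0, 0, 0, 0, 1]]
  ]
}}

```text
time: 8.25
position: [0.4524, 0.0459, 0.2853]
tool_rot: [-2.678, -1.64, 0.001]
ft_force: [-0.6, 0.1, 0.3]
grip_width: 0.948
grip_force: 0.0
```

Emit:
{"name": "play_rows", "arguments": {
  "increments": [
    [[0.32, -0.25, 0, 0, 0, 0, 1], [0.64, -0.5, 0, 0, 0, 0, 1], [0.64, -0.5, 0, 0, 0, 0, 1]]
  ]
}}

```text
time: 8.55
position: [0.4373, 0.1251, 0.2855]
tool_rot: [-2.678, -1.639, 0.001]
ft_force: [0.6, -0.2, -0.3]
grip_width: 0.995
grip_force: 0.0
```

Emit:
{"name": "play_rows", "arguments": {
  "increments": [
    [[0.3, -0.3, 0, 0, 0, 0, 1], [0.6, -0.59, 0, 0, 0, 0, 1], [0.6, -0.59, 0, 0, 0, 0, 1]]
  ]
}}

```text
time: 8.85
position: [0.4122, 0.2052, 0.2855]
tool_rot: [-2.678, -1.639, 0.001]
ft_force: [0.1, -0.4, -0.8]
grip_width: 0.998
grip_force: 0.0
```

Emit:
{"name": "play_rows", "arguments": {
  "increments": [
    [[0.3, -0.3, 0, 0, 0, 0, 1], [0.62, -0.6, 0, 0, 0, 0, 1], [0.62, -0.6, 0, 0, 0, 0, 1], [0.62, -0.6, 0, 0, 0, 0, 1]]
  ]
}}

```text
time: 9.25
position: [0.3899, 0.283, 0.2856]
tool_rot: [2.684, 1.63, -0.002]
ft_force: [0.4, 0.0, 0.4]
grip_width: 1.001
grip_force: 0.0
```

```bash
python3 - <<'E'
from h import *
print(np.round(ctrl.get_state()["joint_positions"],3))
chain([(.391,.283,.2,-27.5),(.391,.283,.119,-27.5)])
M=R.from_rotvec(ctrl.get_state()["tool_rot"]).as_matrix()
print("tilt fix in tool axes (share)",(M.T@np.cross(M[:,2],[0,0,-1])/(np.pi/2)).round(4))
snap("scene","s1.png")
im=cv2.imread("pics/s1.png");cv2.imwrite("pics/c4.png",cv2.resize(im[200:350,100:300],None,fx=4,fy=4,interpolation=cv2.INTER_CUBIC))
E
```

```text
[-0.876 -0.038  0.188  1.869  0.009  1.311 -1.17 ]
from [0.3899 0.283  0.2856] -27.45 tilt [-0.0002 -0.0019]
[0.005 0.01  0.856] 0.001 len 0.086
[-0.    0.    0.81] -0.0 len 0.081
end [0.391 0.283 0.119] -27.540260842081377
tilt fix in tool axes (share) [ 0.0005  0.0011 -0.    ]
```

View pics/c4.png

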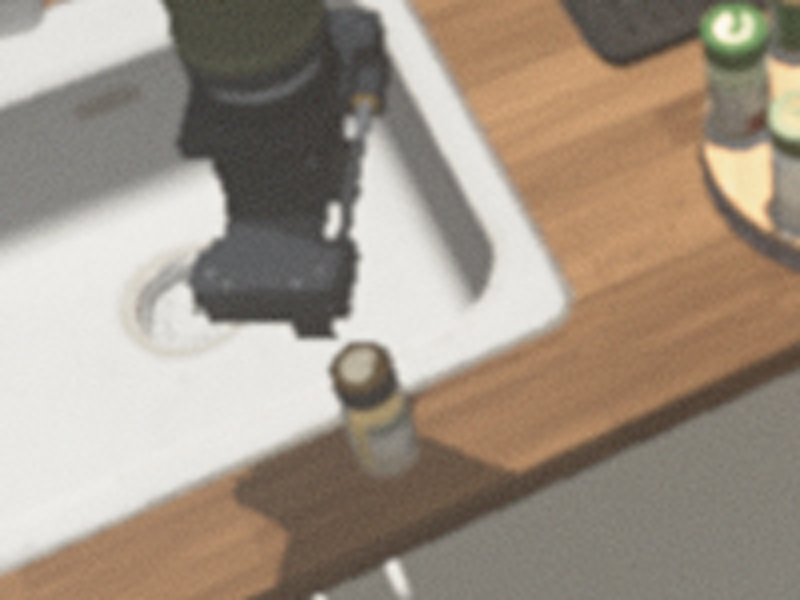

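The jar still stands with its cap centre at about (362,368) in the crop, so about (190.4,291.7) in the frame. That agrees with x≈0.391. I'll check the gripper projection before descending.

```bash
python3 - <<'E'
from h import *
print((pix("scene",[[.39,.283,.2156],[.39+.044,.283-.023,.2156],[.39-.044,.283+.023,.2156],[.391,.283,.105]])-[100,200])*4)
E
```

```text
[[324.85665756 262.66180225]
 [337.0588442  193.26806319]
 [311.9596171  336.08325775]
 [359.23701105 366.05952917]]
```

Emit:
{"name": "play_rows", "arguments": {
  "increments": [
    [[0.01, 0.01, 0.3, 0, 0, 0, 1], [0.01, 0.01, 0.6, 0, 0, 0, 1], [0.01, 0.01, 0.86, 0, 0, 0, 1], [0.01, 0.01, 0.86, 0, 0, 0, 1]]
  ]
}}

```text
time: 9.7
position: [0.3899, 0.2806, 0.1968]
tool_rot: [2.687, 1.624, -0.011]
ft_force: [0.1, -0.5, 0.0]
grip_width: 1.003
grip_force: 0.0
```

Emit:
{"name": "play_rows", "arguments": {
  "increments": [
    [[0, 0, 0.25, 0, 0, 0, 1], [0, 0, 0.5, 0, 0, 0, 1], [0, 0, 0.7, 0, 0, 0, 1], [0, 0, 0.81, 0, 0, 0, 1], [0, 0, 0.81, 0, 0, 0, 1]]
  ]
}}

```text
time: 10.2
position: [0.391, 0.2832, 0.119]
tool_rot: [2.686, 1.628, -0.002]
ft_force: [-0.5, 0.4, 0.6]
grip_width: 0.999
grip_force: 0.0
```

Emit:
{"name": "play_rows", "arguments": {
  "increments": [
    [[0, 0, 0, 0, 0, 0, 0.4], [0, 0, 0, 0, 0, 0, 0.2], [0, 0, 0, 0, 0, 0, 0], [0, 0, 0, 0, 0, 0, -0.05], [0, 0, 0, 0, 0, 0, -0.1], [0, 0, 0, 0, 0, 0, -0.3], [0, 0, 0, 0, 0, 0, -1], [0, 0, 0, 0, 0, 0, -1]]
  ],
  "squeeze": 15
}}

```text
time: 11.0
position: [0.3909, 0.2843, 0.1194]
tool_rot: [2.686, 1.63, 0.001]
ft_force: [0.7, -0.0, 0.8]
grip_width: 0.465
grip_force: 15.0
```

```bash
python3 - <<'E'
from h import *
chain([])
s=ctrl.get_state();print(s["grip_width"],s["grip_force"],s["ft_force"])
E
```

```text
from [0.3909 0.2843 0.1194] -27.5 tilt [0.0004 0.0001]
end [0.3909 0.2843 0.1194] -27.498081946592507
0.4650822136688454 14.999094433151186 [ 0.71997197 -0.00236446  0.80231813]
```

```bash
python3 - <<'E'
from h import *
g=lambda P,s,o:(np.array(P,float)+.5)/s+np.array(o)-.5
im=cv2.imread("pics/t1.png")[:,:,::-1].astype(int)
m=(im[...,0]>150)&(im[...,1]<60)&(im[...,2]<60);m[:170]=0;m[245:]=0;m[:, :275]=0;m[:,375:]=0
v,u=np.nonzero(m);print(u.mean(),v.mean(),len(u))
W=world("top",[*g([[559,393]],8,(275,170)),[u.mean(),v.mean()]],.032);print(W)
c=np.array([.464,-.111]);d=W[0,:2]-c;print(np.linalg.norm(d),np.degrees(np.arctan2(d[1],d[0]))+360)
b=-27.5
chain([(.391,.2843,.215,b),(.391,.2843,.312,b),(.42,.2,.312,b),(.445,.115,.312,b),(.455,.025,.312,b),(.455,-.06,.312,b),(.44,-.13,.312,b),(.4222,-.191,.312,b)])
E
```

```text
344.44554455445547 218.9108910891089 101
[[ 0.42230678 -0.19040908  0.032     ]
 [ 0.4215193  -0.1904443   0.032     ]]
0.08968905172925529 242.2985729348785
from [0.3909 0.2843 0.1194] -27.5 tilt [0.0004 0.0001]
[ 0.001  0.001 -0.956] 0.0 len 0.096
[-0.   -0.   -0.97] 0.0 len 0.097
[-0.614  0.646 -0.   ] 0.0 len 0.089
[-0.639  0.614 -0.   ] 0.0 len 0.089
[-0.752  0.504 -0.   ] 0.0 len 0.091
[-0.754  0.393 -0.   ] 0.0 len 0.085
[-0.69  0.19 -0.  ] 0.0 len 0.072
[-0.623  0.124 -0.   ] 0.0 len 0.064
end [ 0.4222 -0.191   0.312 ] -27.498081946592507
```

Emit:
{"name": "play_rows", "arguments": {
  "increments": [
    [[0, 0, -0.1, 0, 0, 0, -1], [0, 0, -0.35, 0, 0, 0, -1], [0, 0, -0.7, 0, 0, 0, -1], [0, 0, -0.95, 0, 0, 0, -1]]
  ],
  "squeeze": 20
}}

```text
time: 11.4
position: [0.391, 0.2845, 0.2167]
tool_rot: [-2.685, -1.63, -0.003]
ft_force: [-0.9, 1.1, -0.6]
grip_width: 0.465
grip_force: 20.0
```

Emit:
{"name": "play_rows", "arguments": {
  "increments": [
    [[0, 0, -0.3, 0, 0, 0, -1], [0, 0, -0.6, 0, 0, 0, -1], [0, 0, -0.9, 0, 0, 0, -1], [0, 0, -0.97, 0, 0, 0, -1]]
  ]
}}

```text
time: 11.8
position: [0.3917, 0.2851, 0.3154]
tool_rot: [-2.685, -1.629, -0.01]
ft_force: [0.6, 0.7, -0.4]
grip_width: 0.466
grip_force: 20.0
```

Emit:
{"name": "play_rows", "arguments": {
  "increments": [
    [[-0.15, 0.16, 0, 0, 0, 0, -1], [-0.35, 0.37, 0, 0, 0, 0, -1], [-0.61, 0.65, 0, 0, 0, 0, -1]]
  ]
}}

```text
time: 12.1
position: [0.4195, 0.2003, 0.3105]
tool_rot: [-2.683, -1.634, 0.002]
ft_force: [1.2, -0.2, -0.8]
grip_width: 0.461
grip_force: 20.0
```

Emit:
{"name": "play_rows", "arguments": {
  "increments": [
    [[-0.21, 0.2, 0, 0, 0, 0, -1], [-0.42, 0.4, 0, 0, 0, 0, -1], [-0.64, 0.61, 0, 0, 0, 0, -1]]
  ]
}}

```text
time: 12.4
position: [0.4444, 0.114, 0.3105]
tool_rot: [-2.685, -1.63, 0.002]
ft_force: [0.0, 0.5, -1.0]
grip_width: 0.462
grip_force: 20.0
```

Emit:
{"name": "play_rows", "arguments": {
  "increments": [
    [[-0.25, 0.17, 0, 0, 0, 0, -1], [-0.5, 0.34, 0, 0, 0, 0, -1], [-0.75, 0.5, 0, 0, 0, 0, -1]]
  ]
}}

```text
time: 12.7
position: [0.454, 0.0242, 0.3104]
tool_rot: [-2.685, -1.629, 0.002]
ft_force: [0.6, 0.9, 0.2]
grip_width: 0.464
grip_force: 20.0
```

Emit:
{"name": "play_rows", "arguments": {
  "increments": [
    [[-0.25, 0.13, 0, 0, 0, 0, -1], [-0.5, 0.26, 0, 0, 0, 0, -1], [-0.75, 0.39, 0, 0, 0, 0, -1]]
  ]
}}

```text
time: 13.0
position: [0.4538, -0.06, 0.3105]
tool_rot: [-2.685, -1.63, 0.002]
ft_force: [0.0, 0.1, -1.6]
grip_width: 0.463
grip_force: 20.0
```

Emit:
{"name": "play_rows", "arguments": {
  "increments": [
    [[-0.25, 0.07, 0, 0, 0, 0, -1], [-0.5, 0.14, 0, 0, 0, 0, -1], [-0.69, 0.19, 0, 0, 0, 0, -1]]
  ]
}}

```text
time: 13.3
position: [0.4385, -0.1306, 0.3105]
tool_rot: [-2.686, -1.627, 0.002]
ft_force: [0.1, 0.2, -1.6]
grip_width: 0.462
grip_force: 20.0
```

Emit:
{"name": "play_rows", "arguments": {
  "increments": [
    [[-0.2, 0.04, 0, 0, 0, 0, -1], [-0.4, 0.08, 0, 0, 0, 0, -1], [-0.55, 0.11, 0, 0, 0, 0, -1], [-0.62, 0.12, 0, 0, 0, 0, -1], [-0.62, 0.12, 0, 0, 0, 0, -1], [-0.62, 0.12, 0, 0, 0, 0, -1]]
  ]
}}

```text
time: 13.9
position: [0.4216, -0.1885, 0.3109]
tool_rot: [-2.684, -1.631, 0.0]
ft_force: [0.0, 0.5, -0.4]
grip_width: 0.465
grip_force: 20.0
```

```bash
python3 - <<'E'
from h import *
chain([(.422,-.1905,.23,-27.5),(.422,-.1905,.165,-27.5)])
s=ctrl.get_state();print(s["grip_width"],s["grip_force"],s["ft_force"],np.round(s["joint_positions"],2))
snap("scene","s2.png");snap("top","t2.png")
a=cv2.imread("pics/s2.png")[130:290,270:430];b=cv2.imread("pics/t2.png")[170:270,290:390]
f=lambda x:cv2.resize(x,(400,400),interpolation=cv2.INTER_CUBIC)
cv2.imwrite("pics/c5.png",np.hstack([f(a),f(b)]))
E
```

```text
from [ 0.4216 -0.1885  0.3109] -27.45 tilt [-0.0004  0.0006]
[-0.015  0.013  0.809] 0.001 len 0.081
[-0.   -0.    0.65] -0.0 len 0.065
end [ 0.4221 -0.1905  0.165 ] -27.53534808025378
0.46519617360921245 19.999126468319446 [ 0.04161187  0.54897082 -0.42429937] [-0.47 -0.16  0.76  1.89  0.11  1.38 -0.22]
```

View pics/c5.png

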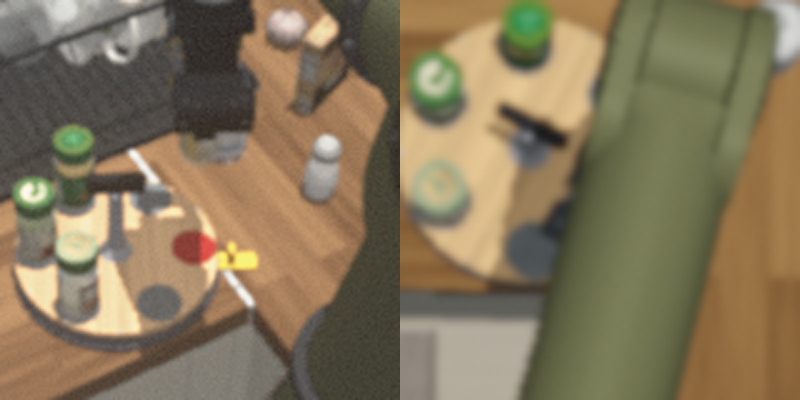

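The jar is held upright behind the carousel at crop (210,140), and red is still aligned with the pointer at (195,247). Descend to just above the tray.

Emit:
{"name": "play_rows", "arguments": {
  "increments": [
    [[-0.01, 0.01, 0.2, 0, 0, 0, -1], [-0.015, 0.015, 0.45, 0, 0, 0, -1], [-0.015, 0.015, 0.7, 0, 0, 0, -1], [-0.015, 0.015, 0.81, 0, 0, 0, -1]]
  ]
}}

```text
time: 14.4
position: [0.4213, -0.1903, 0.2282]
tool_rot: [-2.683, -1.631, 0.004]
ft_force: [-0.4, 0.4, -0.8]
grip_width: 0.462
grip_force: 20.0
```

Emit:
{"name": "play_rows", "arguments": {
  "increments": [
    [[0, 0, 0.2, 0, 0, 0, -1], [0, 0, 0.4, 0, 0, 0, -1], [0, 0, 0.55, 0, 0, 0, -1], [0, 0, 0.68, 0, 0, 0, -1], [0, 0, 0.68, 0, 0, 0, -1], [0, 0, 0.68, 0, 0, 0, -1]]
  ]
}}

```text
time: 15.0
position: [0.4225, -0.1915, 0.1627]
tool_rot: [2.685, 1.63, 0.0]
ft_force: [-0.3, -1.2, -0.4]
grip_width: 0.465
grip_force: 20.0
```

```bash
python3 - <<'E'
from h import *
chain([(.422,-.1905,.1514,-27.5)])
s=ctrl.get_state();print(s["grip_width"],s["grip_force"],s["ft_force"])
snap("scene","s3.png")
z=s["position"][2]-.1194; print("base z",z)
x=[300,180]
print("pred crop px base ctr, red ctr, top",((pix("scene",[[.422,-.1905,z],[.422,-.1905,.032],[.422,-.1905,z+.105]])-x)*8).round(0))
cv2.imwrite("pics/c6.png",cv2.resize(cv2.imread("pics/s3.png")[180:255,300:400],None,fx=8,fy=8,interpolation=cv2.INTER_CUBIC))
E
```

```text
from [ 0.4225 -0.1915  0.1627] -27.48 tilt [ 0.0003 -0.0003]
[ 0.006 -0.009  0.113] 0.0 len 0.011
end [ 0.422  -0.1905  0.1514] -27.481552162356927
0.46473195765264164 19.998968762811273 [-0.32622132 -1.16343192 -0.35180669]
base z 0.043253400940138964
pred crop px base ctr, red ctr, top [[372. 371.]
 [371. 391.]
 [387. 174.]]
```

View pics/c6.png

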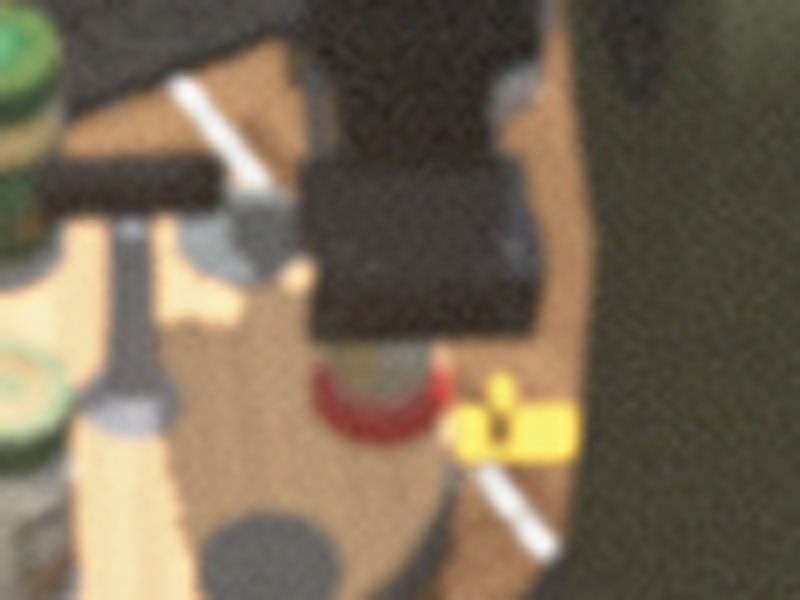

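The jar is centred over the red disc, with its sides at 325 to 435 and the disc at 312 to 452. Lower until it touches.

Emit:
{"name": "play_rows", "arguments": {
  "increments": [
    [[0, 0, 0.03, 0, 0, 0, -1], [0, 0, 0.06, 0, 0, 0, -1], [0, 0, 0.09, 0, 0, 0, -1], [0, 0, 0.09, 0, 0, 0, -1], [0, 0, 0.1, 0, 0, 0, -1], [0, 0, 0.1, 0, 0, 0, -1], [0, 0, 0.1, 0, 0, 0, -1]]
  ]
}}

```text
time: 15.75
position: [0.4222, -0.1915, 0.1523]
tool_rot: [2.686, 1.63, 0.0]
ft_force: [0.2, 0.2, -2.0]
grip_width: 0.466
grip_force: 20.0
```

Emit:
{"name": "play_rows", "arguments": {
  "increments": [
    [[0, 0, 0.005, 0, 0, 0, -1], [0, 0, 0.01, 0, 0, 0, -1], [0, 0, 0.01, 0, 0, 0, -1], [0, 0, 0.01, 0, 0, 0, -1]]
  ]
}}

```text
time: 16.15
position: [0.4223, -0.1915, 0.1514]
tool_rot: [2.685, 1.63, 0.0]
ft_force: [-0.3, 0.0, 0.9]
grip_width: 0.468
grip_force: 20.0
```

Emit:
{"name": "play_rows", "arguments": {
  "increments": [
    [[0, 0, 0.005, 0, 0, 0, -1], [0, 0, 0.01, 0, 0, 0, -1], [0, 0, 0.01, 0, 0, 0, -1], [0, 0, 0.01, 0, 0, 0, -1]]
  ]
}}

```text
time: 16.55
position: [0.423, -0.1919, 0.1513]
tool_rot: [2.685, 1.629, 0.002]
ft_force: [-0.6, -0.7, 7.3]
grip_width: 0.465
grip_force: 20.0
```

Contact at the expected height, with 7 N up. Relieve the load slightly, then open.

Emit:
{"name": "play_rows", "arguments": {
  "increments": [
    [[0, 0, -0.007, 0, 0, 0, -1], [0, 0, -0.007, 0, 0, 0, -1], [0, 0, -0.007, 0, 0, 0, -0.05], [0, 0, -0.007, 0, 0, 0, 0], [0, 0, -0.007, 0, 0, 0, 0.1], [0, 0, -0.007, 0, 0, 0, 0.3], [0, 0, -0.007, 0, 0, 0, 0.5], [0, 0, -0.007, 0, 0, 0, 0.5]]
  ]
}}

```text
time: 17.35
position: [0.4221, -0.1914, 0.1509]
tool_rot: [-2.686, -1.63, 0.0]
ft_force: [-0.0, -0.7, -0.8]
grip_width: 0.706
grip_force: 0.0
```

Emit:
{"name": "play_rows", "arguments": {
  "increments": [
    [[0, 0, 0, 0, 0, 0, 0.5], [0, 0, -0.1, 0, 0, 0, 0.5], [0, 0, -0.25, 0, 0, 0, 0.5], [0, 0, -0.4, 0, 0, 0, 0.5], [0, 0, -0.6, 0, 0, 0, 0.5], [0, 0, -0.8, 0, 0, 0, 0.5], [0, 0, -1, 0, 0, 0, 0.5], [0, 0, -1, 0, 0, 0, 0.5]]
  ]
}}

```text
time: 18.15
position: [0.4237, -0.1922, 0.2541]
tool_rot: [2.683, 1.628, 0.008]
ft_force: [-0.2, 0.0, 0.4]
grip_width: 0.746
grip_force: 0.0
```

Emit:
{"name": "play_rows", "arguments": {
  "increments": [
    [[0.2, 0, -0.3, 0, 0, 0, 0.5], [0.4, 0, -0.5, 0, 0, 0, 0.5], [0.7, 0, -0.5, 0, 0, 0, 0.5], [1, 0, -0.5, 0, 0, 0, 0.5], [1, 0, -0.5, 0, 0, 0, 0.5]]
  ]
}}

```text
time: 18.65
position: [0.4696, -0.0984, 0.3004]
tool_rot: [-2.68, -1.638, 0.0]
ft_force: [-0.0, 1.2, -0.7]
grip_width: 0.755
grip_force: 0.0
```

Emit:
{"name": "play_rows", "arguments": {
  "increments": [
    [[0.3, 0, 0, 0, 0, 0, 0.5], [0.6, 0, 0, 0, 0, 0, 0.5], [1, 0, 0, 0, 0, 0, 0.5], [1, 0, 0, 0, 0, 0, 0.5]]
  ]
}}

```text
time: 19.05
position: [0.5156, -0.0087, 0.3]
tool_rot: [-2.679, -1.639, 0.0]
ft_force: [0.4, -0.4, -0.1]
grip_width: 0.75
grip_force: 0.0
```

```bash
python3 - <<'E'
from h import *
s=ctrl.get_state();print(s["position"],s["ft_force"])
snap("scene","s4.png");snap("top","t4.png")
f=lambda x:cv2.resize(x,(400,400),interpolation=cv2.INTER_CUBIC)
print("pred jar top",(pix("scene",[[.422,-.1905,.137]])-[280,140])*4,(pix("top",[[.422,-.1905,.137],[.422,-.1905,.032]])-[290,160])*4)
cv2.imwrite("pics/c7.png",np.hstack([f(cv2.imread("pics/s4.png")[140:240,280:380]),f(cv2.imread("pics/t4.png")[160:260,290:390])]))
E
```

```text
[ 0.51559249 -0.00865728  0.29998785] [ 0.41332741 -0.44325535 -0.10331996]
pred jar top [[272.81322634 258.2780605 ]] [[226.43765689 218.46953437]
 [217.85067533 235.09985551]]
```

View pics/c7.png

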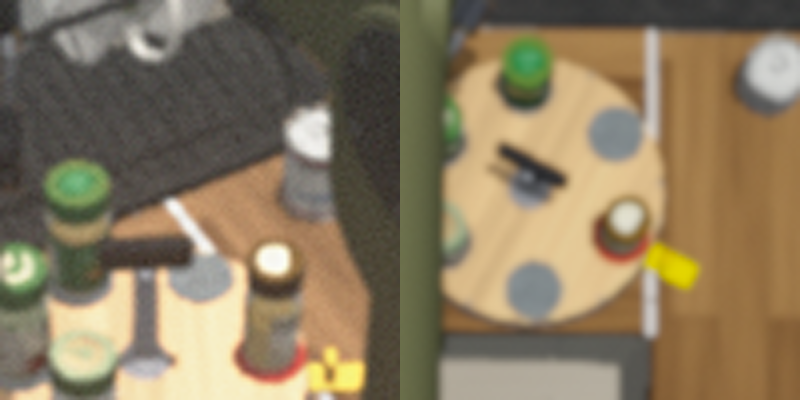

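The jar stands upright on the red place. Its cap is at (627,219) in the top half against a predicted (626,218), and red is at the pointer. The gripper is clear, so I'm handing in.

```bash
python3 -c "
from h import *
print(ctrl.close_job())"
```

```text
the job is handed in; nothing more can be done
None
```

I turned the carousel three clicks until the red place was at the yellow pointer, let go, and stood the brown-capped jar upright on the red place. The robot was clear when I handed the job in at about 19 s; no verdict came back, and I did not re-measure the salt, tin and box, which the arm never went near.

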